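Pack the vice so its jaws close parallel

ROBOT

A 7-joint arm with a two-finger parallel gripper is mounted at the origin on the work surface. World frame = base frame: x ahead of the robot, y to its left, z up, the work surface at z = 0. Lengths are in m, angles in rad, forces in N, time in s.
With the tool pointing down it reaches from about 0.425 to 0.95 m from the base axis. Payload 4.7 kg.
Tool frame: the origin (TCP) lies at the very end of the fingers, on their centre line; the grasp point (between the pads) lies 19 mm behind it; z points along the fingers, y is the line along which they close (so a half turn about z gives the same grasp; the last joint's range is limited). The gripper opens to 87 mm and grips with 3 to 60 N. Pads are 19 mm wide; open, the fingers measure 117 mm over their backs; the gripper's body (75 mm by 190 mm) begins 51 mm behind the grasp point.
Start: joints at [-1.353, 0.469, -0.049, 1.532, 0.024, 1.141, -0.082], TCP at [0.165, 0.655, 0.223] pointing down, gripper open.
Joint ranges: [-2.59, 2.59], [-0.33, 1.99], [-1.39, 1.29], [0.1, 2.45], [-1.04, 4.18], [0.21, 1.99], [-2.66, 2.66]. Speed limits (rad/s): [2.57, 2.57, 3.14, 3.14, 3.14, 3.14, 3.14].

INTERFACE

Orientations are given as a rotation vector (axis times angle).
In Python, from plant import bot, optics gives the robot as it stands.
- The arm moves only by the tool move_arm, never from a script. Its argument "series" is a list of rows, each a list of 3 entries, a list of its own where there are three numbers: the shift along the tool's x, y, z in m, then the turn, a rotation vector about the tool's x, y, z in rad, then the gripper command: -1 is fully open, 1 is shut, values between are in proportion. A call has 1 to 20 rows; each row shifts and turns the commanded pose from where the row before left it, along the tool's axes as they then stand; what a row does not reach is not made up. A row lasts 1/12 s, in which the tool goes at most 41.7 mm and 7.16 degrees, less where a joint would pass 70% of its speed; a pose out of reach is approached as far as the arm can. A call with a gripper value outside its range is refused whole. The fingers move at their own pace and stop on an object; the grip force is fixed at half the most. Time passes only in rows, so rows that do not move let the fingers close. It gives the time, the measured TCP pose, the force, the opening and the grip force at its end, in the units of the state.
- bot.get_state(): the state, without advancing time (a new reading comes with each control period).
- optics.snapshot(name): name is "scene" or "top" or "wrist"; returns (picture, depth): 480x640x3 uint8, red, green, blue; 480x640 float32, m along the optical axis (not along the pixel's ray), 0 where there is no reading.
- optics.camera_model(name): a dict with "vertical_fov" (degrees; the focal length in pixels is half the picture's height over the tangent of half this angle, whatever the lens; pixels are square), "cx", "cy" (the principal point, pixels), "k1" (the pictures are not rectified: a ray, as slopes to the right and down, at radius r is drawn at 1 + k1 r^2 times it, then the intrinsics apply), "position" and "rotation" of the camera in the world. Camera axes: x right, y up, looking along -z (the intrinsics and any distortion apply to the point x, -y, -z); pixel columns grow to the right and rows downward; lengths in m; the calibration is good to about 2 mm. A picture is of the moment at which its call begins: read the wrist's pose just before it. camera_model takes no time and is no camera call; for the wrist camera it gives the pose at the moment of the call.
- bot.finish_job(): hands the job in; it is judged then, once.
The state is a dict: "time_s": time; "joint_positions": joint angles; "dq": joint speeds; "joint_efforts": joint torques, N m; "tcp_pos": TCP position; "ee_rot": TCP orientation; "force": force on the tool from outside, world axes, zero at the start; "moment": the same for the moment, N m; "opening": finger opening in m; "grasp_force": force on a finger pad.
Only numpy, scipy, OpenCV 4.12 (cv2) and the standard library are available. Lean on these libraries where they do the work, as an engineer would, in place of code of your own. Each camera call takes 0.05 s, during which the arm holds its last target. There are 200 camera calls.

TASK

A plywood part stands in one end of the vice, and closing the jaw on it alone would rack the jaw. Pinch the part's tenon to read its thickness, find the offcut in the rack that is just as thick, and stand that one on the vice's bed at the other end of the jaws as a packer. Then slide the jaw shut by feel (its hub is the place to push) until part and packer are both lightly but surely nipped between parallel jaws - the thin veneer bruises easily, so stop at a gentle nip - and leave the other offcuts standing in their rack and everything else as it is.

Things in the scene. Friction and masses are not known exactly. Their poses are not given: they have to be found in the camera images.
- vise: the vice, screwed to the bench: grey casting 210 mm wide, wooden jaw liners. Origin: at bench height, mid-width, in the plane of the fixed (far) jaw's wooden face. x points from the moving jaw to the fixed jaw (the closing direction), y along the jaws, z up. The fixed jaw stands behind that plane (x 0 to 37 mm); its top is 67 mm above the bench
- bed (a point): point on the vice's bed (top of the 12 mm base plate) at its free end, in the plane of the fixed jaw's face, 68 mm from mid-width (vice y = -68 mm). Two 16 mm guide bars (vice y = -24 and +24 mm) and the spindle between them cross the opening 40 mm above the bench, so work stands beside them, |y| from 34 to 105 mm
- jaw: the moving jaw, nearer the robot: 210 mm wide, 35 mm thick, top 67 mm above the bench. Origin: at bench height, mid-width, in the plane of its wooden face; x points to the fixed jaw, y along the jaw. It has play: it turns freely about a vertical axis through its origin by up to 0.09 rad either way and starts a little askew
- slide (a joint): travel of the moving jaw towards the fixed one, m: 0 fully open to 0.056; the opening between the faces is 65 mm minus this. It starts between 0 and 0.018. A brake (about 9 N to slide it) holds it where it is left and keeps the nip when the push is taken away. A steady push of about 17 N leaves two boards nipped with some 4 N each; below 2.5 N they are not sure, above 6 N each the veneer bruises
- hub (a point): centre of the front face of the round steel hub (40 mm diameter, 22 mm long) at the robot's end of the spindle, 40 mm above the bench, 70 mm in front of the jaw's back. Pushing it along the vice's x slides the jaw shut. The bench in front of and under it is clear. A level tommy bar (10 mm thick, 120 mm long, along y) crosses the spindle 18 mm behind this face
- rack: plywood stand for offcuts, 72 x 260 mm, its groove along its y: floor 12 mm above the bench, groove 24 mm wide between rails whose tops are 42 mm above the bench; end blocks to 48 mm. Origin: centre of its underside
- parts_rack: the same sort of stand, 72 x 170 mm, holding the finished parts that wait; leave it and them alone. Origin: centre of its underside
- offcut_a: plywood offcut standing on end in the rack: 50 mm wide (its y), 110 mm high, thickness (its x) 12, 15 or 18 mm, one of each among the three; which is which is not told and must be measured. Origin: centre of its underside
- offcut_b: plywood offcut standing on end in the rack: 50 mm wide (its y), 110 mm high, thickness (its x) 12, 15 or 18 mm, one of each among the three; which is which is not told and must be measured. Origin: centre of its underside
- offcut_c: plywood offcut standing on end in the rack: 50 mm wide (its y), 110 mm high, thickness (its x) 12, 15 or 18 mm, one of each among the three; which is which is not told and must be measured. Origin: centre of its underside
- part_a: plywood part with a stub tenon: 52 mm wide (y) up to 70 mm high, then a centred tenon 34 mm wide up to 114 mm; thickness (x, throughout) 12, 15 or 18 mm, one of each among the three, not told. Origin: centre of its underside. One of the three stands on the bed of the vice, near the fixed jaw, about vice y = +68 mm; the others wait in the parts rack
- part_b: plywood part with a stub tenon: 52 mm wide (y) up to 70 mm high, then a centred tenon 34 mm wide up to 114 mm; thickness (x, throughout) 12, 15 or 18 mm, one of each among the three, not told. Origin: centre of its underside. One of the three stands on the bed of the vice, near the fixed jaw, about vice y = +68 mm; the others wait in the parts rack
- part_c: plywood part with a stub tenon: 52 mm wide (y) up to 70 mm high, then a centred tenon 34 mm wide up to 114 mm; thickness (x, throughout) 12, 15 or 18 mm, one of each among the three, not told. Origin: centre of its underside. One of the three stands on the bed of the vice, near the fixed jaw, about vice y = +68 mm; the others wait in the parts rack
- tape: roll of masking tape lying flat, bystander, 100 mm across, 25 mm high; origin under its centre
- glue: glue bottle, bystander, 60 mm across, 150 mm high; origin under its centre
- screwdriver: screwdriver lying on the bench, bystander; origin under its middle
- square: try square lying flat, bystander, 160 x 100 mm, 18 mm high; origin under its wooden stock
- mug: white mug, bystander, 80 mm across, 90 mm high; origin under its centre
- mallet: wooden mallet lying on the bench, bystander, 300 mm long, 72 mm high; origin under its head
Not all that is in view belongs to the job. Leave any blue look-alike of the part_b alone.

How it is judged:
By the outcome, as a careful person would: the job done as asked, in the order asked, and still so for the second after the job is handed in, with the robot touching nothing.
It also fails if it takes over 72 s, if anything falls off the work surface, if the arm or the gripper's body presses on something with over 40 N, if the wrist force passes 120 N, or if a joint passes its speed limit or range.

## Working session

There is one attempt and no reset: what is moved stays moved. The work goes in short steps, Python scripts to look and compute and a tool call to move; the robot and the scene stay as the last step left them, time stands still between calls to the robot, and variables do not carry over. Pictures are saved under pics/ and viewed, at most 10 in all, crops included, and the job is handed in when it is done.

Besides the shell and the picture viewer there is one more tool, called after "Request:" by a JSON object that holds its "fn" and its "kwargs". move_arm: Moves the arm, as the interface text tells. Its arguments: {"type":"object","properties":{"series":{"type":"array","items":{"type":"array"}}},"required":["series"]}

```bash
mkdir -p pics
cat > h.py <<'E'
import numpy as np, cv2
from plant import bot, optics
def cam(n):
    m=optics.camera_model(n); m['f']=240/np.tan(np.radians(m['vertical_fov'])/2); m['R']=np.array(m['rotation']).reshape(3,3) if np.size(m['rotation'])==9 else cv2.Rodrigues(np.array(m['rotation'],float))[0]; m['p']=np.array(m['position']); return m
def rays(m,uv):
    uv=np.atleast_2d(np.array(uv,float)); K=np.array([[m['f'],0,m['cx']],[0,m['f'],m['cy']],[0,0,1]])
    d=cv2.undistortPoints(uv[:,None],K,np.array([m['k1'],0,0,0,0.]))[:,0]
    return np.c_[d[:,0],-d[:,1],-np.ones(len(d))]@m['R'].T
def plane(m,uv,z):
    r=rays(m,uv); return m['p']+r*((z-m['p'][2])/r[:,2])[:,None]
def cloud(m,D):
    v,u=np.mgrid[:480,:640]; r=rays(m,np.c_[u.ravel(),v.ravel()]); P=m['p']+r*D.reshape(-1,1); P[D.ravel()==0]=np.nan
    return P.reshape(480,640,3)
def save(n,im): cv2.imwrite('pics/'+n+'.png',im[:,:,::-1])
E
python3 - <<'E'
from h import *
print(bot.get_state())
for n in('scene','top'):
    m=cam(n); print({k:m[k] for k in m if k!='R'})
    im,D=optics.snapshot(n); save(n,im); np.savez(''+n+'.npz',im=im,D=D)
E
```

```text
{'time_s': 0.0, 'joint_positions': array([-1.35291651,  0.46946208, -0.048583  ,  1.53368337,  0.0241144 ,
        1.1409545 , -0.08229336]), 'dq': array([-0.00010253, -0.00051716,  0.00099827,  0.00042927,  0.00094172,
        0.00078977,  0.00120998]), 'joint_efforts': array([ 2.14918677e-03, -5.07972193e+01, -8.09462671e-02, -2.36149281e+01,
       -6.15265570e-02,  3.80996859e-02,  1.87951996e-04]), 'tcp_pos': array([0.16474838, 0.65398513, 0.22148993]), 'ee_rot': array([-3.86587216e-01, -3.11756353e+00,  3.00844403e-03]), 'force': array([ 0.10509038, -1.34337597,  0.30504735]), 'moment': array([ 0.0180641 , -0.00798016,  0.02805727]), 'grasp_force': 0.0, 'opening': 0.08680905060667207}
{'vertical_fov': 50.11020591660784, 'cx': 321.0938640786862, 'cy': 245.6028173470957, 'k1': -0.06428026812181793, 'position': array([ 1.06167889, -0.41940286,  0.85128582]), 'rotation': array([0.66429016, 0.33883221, 0.8920383 ]), 'f': np.float64(513.3920094482833), 'p': array([ 1.06167889, -0.41940286,  0.85128582])}
{'vertical_fov': 50.14412018087079, 'cx': 323.2646791419309, 'cy': 237.14667336236394, 'k1': -0.13331955029374845, 'position': array([ 0.30505919, -0.01358508,  1.09503046]), 'rotation': array([ 0.15579567, -0.1687884 , -1.64144033]), 'f': np.float64(512.9962051689378), 'p': array([ 0.30505919, -0.01358508,  1.09503046])}
```

View pics/top.png

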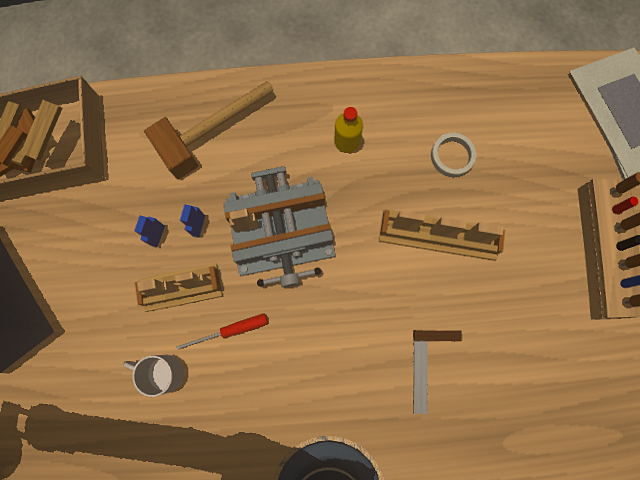

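View pics/scene.png

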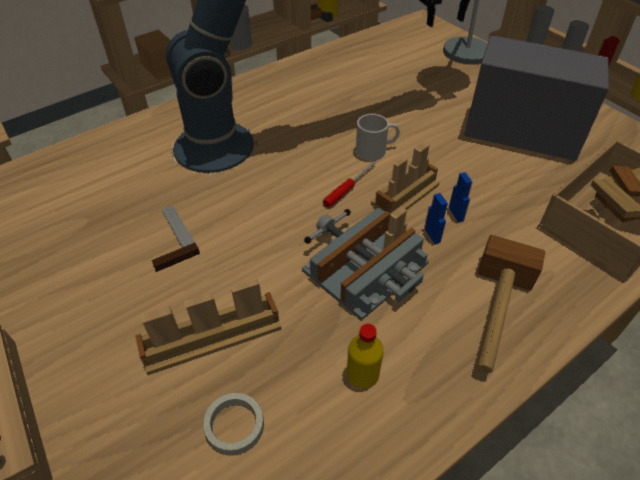

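The top view shows the vice at (280,225), with its part at (240,213) and its hub at (291,280). The rack is at (442,233) and the parts rack at (178,287). Next I measure these with the depth clouds.

Run:
```python
from h import *
P={}
for n in('scene','top'):
    d=np.load(n+'.npz'); C=cloud(cam(n),d['D']); P[n]=(C,d['im'])
t=P['top'][0]
for nm,(u,v) in dict(bench=(300,350),hub=(291,280),part=(240,213),rack=(442,233),fj=(283,198),mj=(285,240)).items(): print(nm,t[v,u].round(4))
A=np.r_[P['scene'][0].reshape(-1,3),P['top'][0].reshape(-1,3)]; src=np.r_[np.zeros(307200),np.ones(307200)]
rc=t[233,442]; pc=t[213,240]
def rect(tag,sel):
    for s in(0,1):
        q=A[sel&(src==s)]
        if len(q)<5: print(tag,s,len(q)); continue
        r=cv2.minAreaRect((q[:,:2]*1000).astype(np.float32)); print(tag,s,len(q),'z',q[:,2].mean().round(4),'c',np.round(r[0],1),'sz',np.round(r[1],1),'ang',round(r[2],2))
z=A[:,2]
near=lambda c,r:np.hypot(A[:,0]-c[0],A[:,1]-c[1])<r
rect('rack all',near(rc,.17)&(z>.035)&(z<.053))
m=near(rc,.2)&(z>.112)&(z<.13)
q=A[m][:,:2]
img=np.zeros((400,400),np.uint8); ij=((q-rc[:2]+.2)*1000).astype(int).clip(0,399); img[ij[:,0],ij[:,1]]=1
n,l,st,ce=cv2.connectedComponentsWithStats(cv2.dilate(img,np.ones((5,5))))
lab=np.zeros(len(A),int); lab[np.where(m)[0]]=l[ij[:,0],ij[:,1]]
for k in range(1,n):
    if st[k,4]>60: rect('offcut%d'%k,lab==k)
vc=t[220,283]
rect('part top',near(pc,.06)&(z>.118)&(z<.135))
# vice tops
v=near(vc,.16)&(z>.06)&(z<.072)
rect('jaw tops',v)
q=A[v&(src==1)][:,:2]
```

```text
bench [ 0.2942  0.0359 -0.0011]
hub [0.4354 0.0415 0.0629]
part [0.5667 0.1296 0.124 ]
rack [ 0.5103 -0.2789  0.0534]
fj [0.6087 0.0472 0.0621]
mj [0.519  0.0485 0.0613]
rack all 0 2045 z 0.0421 c [ 520.1 -284.2] sz [260.5  52.2] ang 75.9
rack all 1 1267 z 0.0423 c [ 515.9 -285.6] sz [260.6  49.7] ang 75.85
offcut1 0 353 z 0.1198 c [ 502.5 -359.9] sz [50.5 23.2] ang 76.16
offcut1 1 264 z 0.1206 c [ 498.2 -359.9] sz [50.8 20.5] ang 77.55
offcut2 0 299 z 0.1196 c [ 519.3 -286.9] sz [50.  19.1] ang 76.81
offcut2 1 220 z 0.1205 c [ 516.1 -286. ] sz [49.9 16.7] ang 76.85
offcut3 0 241 z 0.1197 c [ 540.3 -205.8] sz [50.1 16.4] ang 76.34
offcut3 1 177 z 0.1205 c [ 536.  -206.2] sz [49.  13.6] ang 76.34
part top 0 130 z 0.1242 c [567.7 131.5] sz [17.5 35.3] ang 10.45
part top 1 150 z 0.1251 c [565.4 133.4] sz [16.7 34.8] ang 7.17
jaw tops 0 2798 z 0.0637 c [537.8  58.1] sz [182.9 212.2] ang 8.23
jaw tops 1 3134 z 0.0639 c [526.4  57.6] sz [195.1 211.2] ang 7.34
```

```bash
cat >> h.py <<'E'
from scipy.spatial.transform import Rotation as Ro
def down(th):
    c,s=np.cos(th),np.sin(th); return np.c_[[-s,c,0],[c,s,0],[0,0,-1]]
def go(p,R,st=None):
    st=st or bot.get_state(); R0=Ro.from_rotvec(st['ee_rot']).as_matrix()
    return (R0.T@(np.array(p)-st['tcp_pos'])).round(4),Ro.from_matrix(R0.T@R).as_rotvec().round(4)
E
python3 - <<'E'
from h import *
for n in('scene','top'):
    d=np.load(n+'.npz'); A=cloud(cam(n),d['D']).reshape(-1,3); I=d['im'].reshape(-1,3).astype(int)
    th=np.radians(7.7)
    for it in range(3):
        X=np.array([np.cos(th),np.sin(th)]);Y=np.array([-X[1],X[0]])
        B=A[:,:2]-[.60,.06]; x=B@X;y=B@Y; z=A[:,2]
        v=(abs(x)<.14)&(abs(y)<.15)&(z>.058)&(z<.072)
        fx=v&(x>-.03)
        # front edge of fixed jaw by y bins
        yb=np.arange(-.09,.065,.01); e=[]
        for b in yb:
            s=fx&(y>b)&(y<b+.01); e.append((b+.005,x[s].min(),x[s].max()) if s.sum()>5 else (np.nan,)*3)
        e=np.array(e); e=e[~np.isnan(e[:,0])]; k=np.polyfit(e[:,0],e[:,1],1); k2=np.polyfit(e[:,0],e[:,2],1)
        th+= -np.arctan(np.median([k2[0]])) if it<2 else 0
    mj=v&(x<-.03); e2=[]
    for b in yb:
        s=mj&(y>b)&(y<b+.01)
        if s.sum()>5: e2.append((b+.005,x[s].min(),x[s].max()))
    e2=np.array(e2)
    print(n,'theta',np.degrees(th),'face',k,'back',k2,'yrange',y[fx].min(),y[fx].max(),'mj',mj.sum(),e2[:,1].round(4),e2[:,2].round(4), 'mjy',y[mj].min(),y[mj].max())
    w=(z>.118)&(z<.135)&(abs(x)<.12)&(abs(y)<.13); print('part local',x[w].min(),x[w].max(),y[w].min(),y[w].max())
    h=(x>-.24)&(x<-.12)&(abs(y)<.03)&(z>.03)&(z<.075); print('hub',x[h].min(),x[h].max(),y[h].min(),y[h].max(), z[h].max())
c=[.567,.132]; print(go([*c,.2],down(np.radians(7.7))))
E
```

```text
scene theta 7.879072320546925 face [-0.07147371 -0.01221499] back [3.56606682e-08 2.87939671e-02] yrange -0.09906982402390248 0.11313864695130915 mj 1307 [-0.0986 -0.0991 -0.0984 -0.0977 -0.0973 -0.0988 -0.0968 -0.0988 -0.0994
 -0.098  -0.097  -0.0987 -0.0993 -0.0989 -0.0978 -0.0991] [-0.0622 -0.0625 -0.0619 -0.0627 -0.0627 -0.0634 -0.0619 -0.0631 -0.0634
 -0.0636 -0.0621 -0.0628 -0.0629 -0.0637 -0.0621 -0.0627] mjy -0.0992275081106037 0.11269613608892119
part local -0.031110182719142128 -0.013422862402118546 0.05760346070733652 0.09319618849842702
hub -0.16931712404235913 -0.12026352008448327 -0.02991921038306929 0.028171683392592392 0.06133066453028202
top theta 3.7389047712760535 face [-0.07665443 -0.01366434] back [5.91979406e-06 2.75423325e-02] yrange -0.14907175283925914 0.11374191314599325 mj 1819 [-0.0971 -0.0975 -0.0984 -0.0991 -0.1053 -0.1021 -0.1052 -0.102  -0.107
 -0.1075 -0.1092 -0.107  -0.1064 -0.1064 -0.1081 -0.1089] [-0.0612 -0.0623 -0.0633 -0.0636 -0.0653 -0.0653 -0.0663 -0.0669 -0.0685
 -0.069  -0.0694 -0.0703 -0.0719 -0.0309 -0.0357 -0.0359] mjy -0.10449559955886933 0.10779364706021526
part local -0.03861524039437597 -0.021382224291143677 0.05782397615960778 0.09312087992797609
hub -0.17443951120677872 -0.12012649097180227 -0.029408373820686732 0.029811958096679483 0.06435462019888005
(array([-0.5176, -0.408 ,  0.0224]), array([-1.5000e-03,  1.1000e-03,  1.1897e+00]))
```

Request:
{"fn": "move_arm", "kwargs": {"series": [[[-0.032, -0.025, 0], [0, 0, 0], -1], [[-0.032, -0.025, 0], [0, 0, 0], -1], [[-0.032, -0.025, 0], [0, 0, 0], -1], [[-0.032, -0.025, 0], [0, 0, 0], -1], [[-0.032, -0.025, 0], [0, 0, 0], -1], [[-0.032, -0.025, 0], [0, 0, 0], -1], [[-0.032, -0.025, 0], [0, 0, 0], -1], [[-0.032, -0.025, 0], [0, 0, 0], -1], [[-0.032, -0.025, 0], [0, 0, 0], -1], [[-0.032, -0.025, 0], [0, 0, 0], -1], [[-0.032, -0.025, 0], [0, 0, 0], -1], [[-0.032, -0.025, 0], [0, 0, 0], -1], [[-0.032, -0.025, 0], [0, 0, 0.119], -1], [[-0.031, -0.025, 0], [0, 0, 0.119], -1], [[-0.0, -0.0, 0], [0, 0, 0.119], -1], [[0, 0, 0], [0, 0, 0.119], -1], [[0, 0, 0], [0, 0, 0.119], -1], [[0, 0, 0], [0, 0, 0.119], -1], [[0, 0, 0], [0, 0, 0.119], -1], [[0, 0, 0], [0, 0, 0.119], -1]]}}

```text
time_s: 1.77
tcp_pos: [0.5085, 0.2032, 0.2221]
ee_rot: [-1.78, -2.588, 0.001]
force: [0.0, 1.1, -0.2]
opening: 0.0868
grasp_force: 0.0
```

Run:
```python
from h import *
s=bot.get_state(); print(s['time_s'],s['tcp_pos'],s['force'],s['joint_positions'].round(2)); print(go([.567,.132,.2],down(np.radians(7.8)),s))
```

```text
1.7667 [0.5085415  0.20319405 0.22210795] [ 0.04937814  1.0805058  -0.24157651] [-0.73  0.27  0.34  1.85 -0.1   1.04  0.01]
(array([-0.0874,  0.0291,  0.0221]), array([-9.000e-04,  1.000e-04,  2.299e-01]))
```

Request:
{"fn": "move_arm", "kwargs": {"series": [[[-0.029, 0.01, 0], [0, 0, 0], -1], [[-0.029, 0.01, 0], [0, 0, 0], -1], [[-0.0294, 0.0091, 0], [0, 0, 0.115], -1], [[0, 0, 0], [0, 0, 0.115], -1], [[0, 0, 0], [0, 0, 0], -1], [[0, 0, 0], [0, 0, 0], -1], [[0, 0, 0], [0, 0, 0], -1]]}}

```text
time_s: 2.35
tcp_pos: [0.5669, 0.1339, 0.2221]
ee_rot: [-2.052, -2.377, 0.001]
force: [0.5, 0.0, 0.4]
opening: 0.087
grasp_force: 0.0
```

Run:
```python
from h import *
s=bot.get_state(); m=cam('wrist'); im,D=optics.snapshot('wrist'); save('w1',im); np.savez('w1.npz',im=im,D=D,R=m['R'],p=m['p'])
print(s['tcp_pos'],s['ee_rot'],m['p'],m['R'].round(2),m['vertical_fov'])
C=cloud(m,D); np.save('C1.npy',C)
```

```text
[0.56689815 0.13387092 0.2221166 ] [-2.05198918e+00 -2.37711669e+00  6.03948176e-04] [0.55669145 0.20016624 0.38475104] [[ 0.99 -0.14 -0.04]
 [ 0.15  0.96  0.24]
 [-0.   -0.24  0.97]] 59.0081919238586
```

View pics/w1.png

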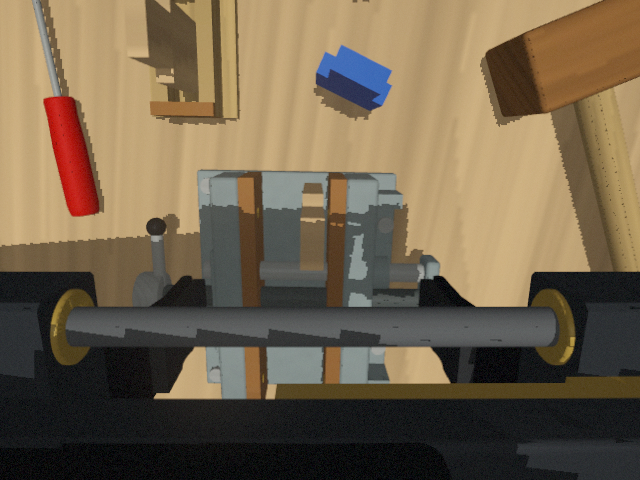

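The wrist view shows the part's tenon top at (313,188), the fixed jaw's liner at (337,250), the moving liner at (250,250), and the hub and tommy bar around (155,280).

```bash
cat > vm.py <<'E'
from h import *
def lineangle(m,D,im,v0=178,v1=262):
    C=cloud(m,D); hsv=cv2.cvtColor(im,cv2.COLOR_RGB2HSV)
    wood=(hsv[...,0]<18)&(hsv[...,1]>110)
    z=C[...,2]; top=(z>.06)&(z<.073)
    out={}
    for nm,lo,hi in(('mov',.47,.56),('fix',.56,.64)):
        E=[]
        for v in list(range(v0,v1,2))+list(range(348,385,2)):
            k=np.where(wood[v]&top[v]&(C[v,:,0]>lo)&(C[v,:,0]<hi))[0]
            if len(k)>4: E.append((k.min()-.5,v,k.max()+.5))
        E=np.array(E)
        for side,j in(('L',0),('R',2)):
            Q=plane(m,E[:,[j,1]],.067)[:,:2]
            a,b,x0,y0=cv2.fitLine(Q.astype(np.float32),cv2.DIST_HUBER,0,.01,.01).ravel()
            if b<0:a,b=-a,-b
            res=(Q-[x0,y0])@[b,-a]
            out[nm+side]=(np.degrees(np.arctan2(-a,b)),x0,y0,res.std()*1000,len(Q))
    return out
E
python3 - <<'E'
from vm import *
d=np.load('w1.npz'); m=cam('wrist'); im,D=d['im'],d['D']; C=np.load('C1.npy')
for k,v in lineangle(m,D,im).items(): print(k,np.round(v,4))
z=C[...,2]; M=((z>.118)&(z<.135)); M[:, :250]=0; M[:,400:]=0; M[:150]=0; M[270:]=0
q=C[M]; print(M.sum(),z[M].mean()); r=cv2.minAreaRect(np.argwhere(M)[:,::-1].astype(np.float32)); print(r)
box=cv2.boxPoints(r); print(plane(m,box,.126).round(4)); r2=cv2.minAreaRect((q[:,:2]*1000).astype(np.float32)); print(r2)
M=((z>.06)&(z<.073)); v,u=np.where(M); k=(u>200)&(u<400)&(v>150)&(v<200); print('top end of jaws',C[v[k],u[k]][:,1].max(), z[M].mean())
print('bench z',np.nanmedian(C[130:160,420:470,2]))
for v in(190,200,230): print(v,[(u,*C[v,u].round(3)) for u in range(235,265,5)])
M=(C[...,0]<.5)&(z>.02)&(z<.07)
hx=C[255:300,125:185].reshape(-1,3); hx=hx[(hx[:,2]>.05)&(hx[:,2]<.07)]; print('hub',hx.min(0),hx.max(0))
E
```

```text
movL [ 8.2918  0.5163  0.0905  0.2309 61.    ]
movR [ 8.3515  0.5324  0.0692  0.2896 61.    ]
fixL [ 7.3104  0.5834  0.1047  0.2209 60.    ]
fixR [ 7.3061  0.6007  0.0617  0.5965 60.    ]
1273 0.1262583497483568
((312.25067138671875, 242.21810913085938), (23.611679077148438, 54.07286834716797), 1.2188751697540283)
[[0.5612 0.1157 0.126 ]
 [0.557  0.1506 0.126 ]
 [0.5715 0.1525 0.126 ]
 [0.5762 0.1176 0.126 ]]
((566.47509765625, 133.3256072998047), (14.949045181274414, 33.97892379760742), 7.017417907714844)
top end of jaws 0.1737247872148553 0.06697930434329316
bench z 0.0005360944449653016
190 [(235, np.float64(0.505), np.float64(0.15), np.float64(0.064)), (240, np.float64(0.509), np.float64(0.152), np.float64(0.069)), (245, np.float64(0.513), np.float64(0.152), np.float64(0.069)), (250, np.float64(0.517), np.float64(0.153), np.float64(0.069)), (255, np.float64(0.519), np.float64(0.152), np.float64(0.059)), (260, np.float64(0.52), np.float64(0.148), np.float64(0.03))]
200 [(235, np.float64(0.505), np.float64(0.143), np.float64(0.063)), (240, np.float64(0.51), np.float64(0.144), np.float64(0.068)), (245, np.float64(0.514), np.float64(0.145), np.float64(0.068)), (250, np.float64(0.517), np.float64(0.145), np.float64(0.068)), (255, np.float64(0.52), np.float64(0.144), np.float64(0.061)), (260, np.float64(0.521), np.float64(0.14), np.float64(0.031))]
230 [(235, np.float64(0.508), np.float64(0.119), np.float64(0.063)), (240, np.float64(0.512), np.float64(0.121), np.float64(0.067)), (245, np.float64(0.516), np.float64(0.121), np.float64(0.066)), (250, np.float64(0.52), np.float64(0.122), np.float64(0.068)), (255, np.float64(0.524), np.float64(0.123), np.float64(0.068)), (260, np.float64(0.525), np.float64(0.115), np.float64(0.035))]
hub [0.42769202 0.04712319 0.05001791] [0.45066973 0.06526434 0.0609679 ]
```

Run:
```python
from h import *
print(go([.5665,.1333,.093],down(np.radians(7.1))))
```

```text
(array([-0.0007, -0.0004,  0.1293]), array([-0.0008, -0.0008,  0.0224]))
```

Request:
{"fn": "move_arm", "kwargs": {"series": [[[-0.0007, -0.0004, 0.03], [0, 0, 0.0224], -1], [[0, 0, 0.03], [0, 0, 0], -1], [[0, 0, 0.03], [0, 0, 0], -1], [[0, 0, 0.03], [0, 0, 0], -1], [[0, 0, 0.009], [0, 0, 0], -1], [[0, 0, 0], [0, 0, 0], 0], [[0, 0, 0], [0, 0, 0], 0.3], [[0, 0, 0], [0, 0, 0], 0.5], [[0, 0, 0], [0, 0, 0], 0.6], [[0, 0, 0], [0, 0, 0], 0.7], [[0, 0, 0], [0, 0, 0], 0.8], [[0, 0, 0], [0, 0, 0], 1], [[0, 0, 0], [0, 0, 0], 1], [[0, 0, 0], [0, 0, 0], 1], [[0, 0, 0], [0, 0, 0], 1], [[0, 0, 0], [0, 0, 0], 1]]}}

```text
time_s: 3.73
tcp_pos: [0.5674, 0.1318, 0.0935]
ee_rot: [-2.085, -2.35, 0.0]
force: [0.3, -0.6, 0.2]
opening: 0.0218
grasp_force: 0.0
```

Request:
{"fn": "move_arm", "kwargs": {"series": [[[0, 0, 0], [0, 0, 0], 1], [[0, 0, 0], [0, 0, 0], 1], [[0, 0, 0], [0, 0, 0], 1], [[0, 0, 0], [0, 0, 0], 1], [[0, 0, 0], [0, 0, 0], 1]]}}

```text
time_s: 4.15
tcp_pos: [0.5674, 0.1318, 0.0934]
ee_rot: [-2.085, -2.35, 0.0]
force: [0.3, 0.3, -1.2]
opening: 0.0148
grasp_force: 30.0
```

Request:
{"fn": "move_arm", "kwargs": {"series": [[[0, 0, 0], [0, 0, 0], -1], [[0, 0, 0], [0, 0, 0], -1], [[0, 0, 0], [0, 0, 0], -1], [[0, 0, 0], [0, 0, 0], -1], [[0, 0, 0], [0, 0, 0], -1], [[0, 0, -0.02], [0, 0, 0], -1], [[0, 0, -0.04], [0, 0, 0], -1], [[0, 0, -0.04], [0, 0, 0], -1], [[0, 0, -0.03], [0, 0, 0], -1], [[-0.04, 0, 0], [0, 0, 0], -1], [[-0.04, 0, 0], [0, 0, 0], -1], [[-0.04, 0, 0], [0, 0, 0], -1], [[-0.04, 0, 0], [0, 0, 0], -1], [[-0.04, 0, 0], [0, 0, 0], -1], [[-0.04, 0, 0], [0, 0, 0], -1], [[-0.04, 0, 0], [0, 0, 0], -1], [[-0.04, 0, 0], [0, 0, 0.092], -1], [[-0.04, 0, 0], [0, 0, 0.092], -1], [[-0.04, 0, 0], [0, 0, 0.092], -1], [[-0.04, 0, 0], [0, 0, 0.092], -1]]}}

```text
time_s: 5.82
tcp_pos: [0.5983, -0.3069, 0.2233]
ee_rot: [2.483, 1.925, 0.0]
force: [1.2, 0.4, -0.3]
opening: 0.0868
grasp_force: 0.0
```

Run:
```python
from h import *
s=bot.get_state(); print(s['tcp_pos'],s['opening'])
print(go([.518,-.286,.2221],down(np.radians(-13.5)),s))
```

```text
[ 0.5983156  -0.30694114  0.22332513] 0.0868495857198823
(array([ 0.0003, -0.083 ,  0.0012]), array([ 0.0004, -0.0001, -0.0162]))
```

Request:
{"fn": "move_arm", "kwargs": {"series": [[[0, -0.028, 0], [0, 0, -0.016], -1], [[0, -0.028, 0], [0, 0, 0], -1], [[0, -0.027, 0], [0, 0, 0], -1], [[0, 0, 0], [0, 0, 0], -1], [[0, 0, 0], [0, 0, 0], -1]]}}

```text
time_s: 6.23
tcp_pos: [0.5164, -0.2858, 0.2238]
ee_rot: [-2.465, -1.947, -0.002]
force: [0.4, -0.4, 0.3]
opening: 0.0871
grasp_force: 0.0
```

Run:
```python
from h import *
s=bot.get_state(); m=cam('wrist'); im,D=optics.snapshot('wrist'); C=cloud(m,D); z=C[...,2]
np.savez('w2.npz',im=im,D=D)
M=((z>.112)&(z<.13)).astype(np.uint8); n,l,st,ce=cv2.connectedComponentsWithStats(M)
for k in range(1,n):
    if st[k,4]>150:
        q=C[l==k]; r=cv2.minAreaRect((q[:,:2]*1000).astype(np.float32)); print(st[k],q[:,2].mean().round(4),np.round(r[0],1),np.round(r[1],1),round(r[2],1))
M=(z>.036)&(z<.053)
print(s['tcp_pos'])
```

```text
[ 307   61   22   89 1770] 0.1224 [ 537.9 -205.9] [50.4 12. ] 76.0
[ 303  201   24   78 1825] 0.1223 [ 517.2 -286.5] [50.2 14.9] 76.3
[302 348  26  33 853] 0.1224 [ 496.9 -372.3] [26.3 17.6] 76.7
[ 0.51636555 -0.28582901  0.22384562]
```

Run:
```python
from h import *
print(go([.5172,-.2865,.078],down(np.radians(-13.7))))
```

```text
(array([-0.001 , -0.0005,  0.1459]), array([ 0.0013, -0.0005,  0.0068]))
```

Request:
{"fn": "move_arm", "kwargs": {"series": [[[-0.0005, -0.0005, 0.03], [0, 0, 0.007], -0.3], [[0, 0, 0.03], [0, 0, 0], -0.3], [[0, 0, 0.03], [0, 0, 0], -0.3], [[0, 0, 0.03], [0, 0, 0], -0.3], [[0, 0, 0.026], [0, 0, 0], -0.3], [[0, 0, 0], [0, 0, 0], 0], [[0, 0, 0], [0, 0, 0], 1], [[0, 0, 0], [0, 0, 0], 1], [[0, 0, 0], [0, 0, 0], 1], [[0, 0, 0], [0, 0, 0], 1], [[0, 0, 0], [0, 0, 0], 1], [[0, 0, 0], [0, 0, 0], 1], [[0, 0, 0], [0, 0, 0], 1], [[0, 0, 0], [0, 0, 0], 1], [[0, 0, 0], [0, 0, 0], 1], [[0, 0, 0], [0, 0, 0], 1], [[0, 0, 0], [0, 0, 0], 1], [[0, 0, 0], [0, 0, 0], 1]]}}

```text
time_s: 7.78
tcp_pos: [0.5171, -0.2863, 0.0783]
ee_rot: [2.47, 1.94, 0.001]
force: [-0.2, 1.7, 6.1]
opening: 0.0147
grasp_force: 30.0
```

Request:
{"fn": "move_arm", "kwargs": {"series": [[[0, 0, -0.01], [0, 0, 0], 1], [[0, 0, -0.03], [0, 0, 0], 1], [[0, 0, -0.035], [0, 0, 0], 1], [[0, 0, -0.035], [0, 0, 0], 1], [[0, 0, -0.03], [0, 0, 0], 1], [[0.02, 0, 0], [0, 0, 0], 1], [[0.034, 0, 0], [0, 0, 0], 1], [[0.034, 0, 0], [0, 0, 0], 1], [[0.034, 0, 0], [0, 0, 0], 1], [[0.034, 0, 0], [0, 0, 0], 1], [[0.034, 0, 0], [0, 0, 0], 1], [[0.034, 0, 0], [0, 0, 0], 1], [[0.034, 0, 0], [0, 0, 0], 1], [[0.034, 0, 0], [0, 0, -0.09], 1], [[0, 0, 0], [0, 0, -0.09], 1], [[0, 0, 0], [0, 0, -0.09], 1], [[0, 0, 0], [0, 0, -0.097], 1], [[0, 0, 0], [0, 0, 0], 1], [[0, 0, 0], [0, 0, 0], 1]]}}

```text
time_s: 9.37
tcp_pos: [0.5856, -0.0028, 0.2176]
ee_rot: [-2.079, -2.355, 0.0]
force: [-0.8, -0.8, -0.7]
opening: 0.0149
grasp_force: 30.0
```

Run:
```python
from vm import *
s=bot.get_state(); m=cam('wrist'); im,D=optics.snapshot('wrist'); C=cloud(m,D); np.savez('w3.npz',im=im,D=D); save('w3',im)
print(s['tcp_pos'],s['opening'],s['force']); print(go([.5851,-.0026,.14],down(np.radians(7.3)),s))
```

```text
[ 0.58564934 -0.00278308  0.21760664] 0.014886463192646953 [-0.75908871 -0.84026224 -0.6543858 ]
(array([ 0.0002, -0.0005,  0.0776]), array([-0.0002, -0.0001, -0.0027]))
```

View pics/w3.png

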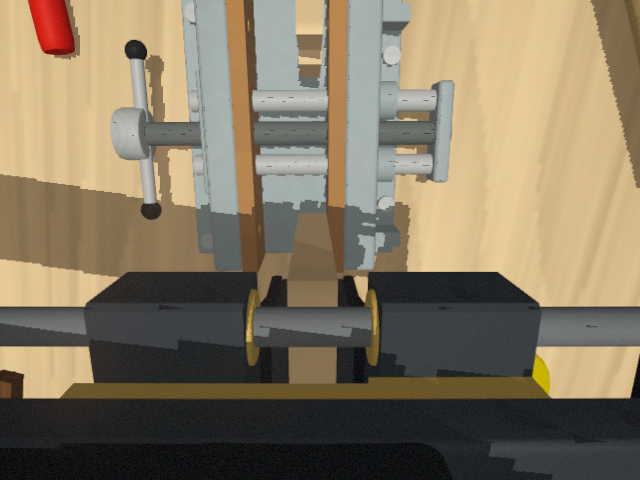

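The wrist view shows the packer held in the opening at (315,245). The jaw ends are near v=269, the spindle is at v=133, and the hub face is at about (118,133) with its tommy bar.

Run:
```python
from vm import *
d=np.load('w3.npz'); m=cam('wrist'); im,D=d['im'],d['D']; C=cloud(m,D)
for k,v in lineangle(m,D,im,0,262).items(): print(k,np.round(v,4))
th=np.radians(7.3);X=np.array([np.cos(th),np.sin(th)]);Y=np.array([-X[1],X[0]])
def f(u,v): c=C[v,u]; return (u,v,c.round(4),'X',(c[:2]@X).round(4),'Y',(c[:2]@Y).round(4))
for uv in [(390,133),(175,133),(290,133),(290,100),(290,165),(360,262),(225,262),(118,133),(114,133),(130,112),(130,155)]: print(*f(*uv))
z=C[...,2]
M=(z>.06)&(z<.073); v,u=np.where(M); q=C[v,u]; k=(q[:,0]@np.ones(1) if 0 else q[:,:2]@X)>.595; print('fix jaw ymin',np.sort((q[k,:2]@Y))[:5], 'mov',np.sort(q[~k,:2]@Y)[:5])
h=C[105:162,105:150].reshape(-1,3); h=h[h[:,2]>.02]; print('hub X',np.percentile(h[:,:2]@X,[0,1,50,99]),'Y',np.percentile(h[:,:2]@Y,[1,99]),'z',h[:,2].max())
```

```text
movL [8.381e+00 5.211e-01 5.680e-02 2.077e-01 1.310e+02]
movR [8.4188e+00 5.3440e-01 5.5600e-02 3.8650e-01 1.3100e+02]
fixL [7.6852e+00 5.8960e-01 5.7600e-02 9.3630e-01 1.3100e+02]
fixR [7.3073e+00 6.0000e-01 6.6600e-02 2.1970e-01 1.3100e+02]
390 133 [0.6355 0.0712 0.0487] X 0.6394 Y -0.0102
175 133 [0.4741 0.051  0.0502] X 0.4767 Y -0.0096
290 133 [0.5603 0.0617 0.0497] X 0.5636 Y -0.01
290 100 [0.5576 0.0855 0.0484] X 0.5639 Y 0.0139
290 165 [0.5629 0.0379 0.0486] X 0.5632 Y -0.034
360 262 [ 0.6263 -0.0287  0.0626] X 0.6175 Y -0.108
225 262 [ 0.5215 -0.0416  0.0633] X 0.512 Y -0.1075
118 133 [0.4353 0.0462 0.0596] X 0.4377 Y -0.0094
114 133 [0.4326 0.0459 0.0601] X 0.435 Y -0.0094
130 112 [0.4406 0.0622 0.052 ] X 0.445 Y 0.0057
130 155 [0.4411 0.0305 0.0515] X 0.4414 Y -0.0258
fix jaw ymin [-0.1148793  -0.11487199 -0.11478437 -0.11476513 -0.11474382] mov [-0.11509731 -0.11498996 -0.11480966 -0.11478571 -0.11474298]
hub X [0.43099362 0.43195872 0.44611641 0.45593117] Y [-0.0293413   0.01036549] z 0.06196142287252654
```

Request:
{"fn": "move_arm", "kwargs": {"series": [[[-0.0006, -0.0005, 0.03], [0, 0, -0.003], 1], [[0, 0, 0.03], [0, 0, 0], 1], [[0, 0, 0.03], [0, 0, 0], 1], [[0, 0, 0.025], [0, 0, 0], 1], [[0, 0, 0.012], [0, 0, 0], 1], [[0, 0, 0.006], [0, 0, 0], 1], [[0, 0, 0.003], [0, 0, 0], 1], [[0, 0, 0.001], [0, 0, 0], 1], [[0, 0, 0], [0, 0, 0], 1], [[0, 0, 0], [0, 0, 0], 1]]}}

```text
time_s: 10.25
tcp_pos: [0.5865, -0.0032, 0.0819]
ee_rot: [2.071, 2.36, 0.003]
force: [0.1, -0.3, -0.6]
opening: 0.0149
grasp_force: 30.0
```

Request:
{"fn": "move_arm", "kwargs": {"series": [[[0, -0.001, 0.001], [0, 0, 0], 1], [[0, 0, 0.001], [0, 0, 0], 1], [[0, 0, 0.001], [0, 0, 0], 1], [[0, 0, 0], [0, 0, 0], 1], [[0, 0, 0], [0, 0, 0], 1]]}}

```text
time_s: 10.67
tcp_pos: [0.5848, -0.0033, 0.0783]
ee_rot: [2.072, 2.361, 0.001]
force: [-1.6, 0.4, 5.4]
opening: 0.0148
grasp_force: 30.0
```

Request:
{"fn": "move_arm", "kwargs": {"series": [[[0, 0, 0], [0, 0, 0], 0.6], [[0, 0, 0], [0, 0, 0], 0.55], [[0, 0, 0], [0, 0, 0], 0.5], [[0, 0, 0], [0, 0, 0], 0.4], [[0, 0, 0], [0, 0, 0], 0.2], [[0, 0, 0], [0, 0, 0], 0], [[0, 0, -0.01], [0, 0, 0], 0], [[0, 0, -0.03], [0, 0, 0], 0], [[0, 0, -0.035], [0, 0, 0], 0], [[0, 0, -0.035], [0, 0, 0], 0], [[0, 0, -0.03], [0, 0, 0], 0], [[0, 0, 0], [0, 0, 0], 0], [[0, 0, 0], [0, 0, 0], 0]]}}

```text
time_s: 11.75
tcp_pos: [0.5857, -0.0034, 0.2202]
ee_rot: [2.07, 2.359, 0.006]
force: [-0.7, 0.7, 0.2]
opening: 0.0432
grasp_force: 0.0
```

```bash
cat > chk.py <<'E'
from h import *
th=np.radians(7.3);X=np.array([np.cos(th),np.sin(th)]);Y=np.array([-X[1],X[0]])
def chk(n='wrist'):
    s=bot.get_state(); m=cam(n); im,D=optics.snapshot(n); C=cloud(m,D); z=C[...,2]
    x=C[...,:2]@X-.592; y=C[...,:2]@Y+.0098
    M=((z>.112)&(z<.135)&(abs(x)<.1)&(abs(y)<.12)).astype(np.uint8); k,l,st,ce=cv2.connectedComponentsWithStats(M)
    for i in range(1,k):
        if st[i,4]>60:
            r=cv2.minAreaRect((np.c_[x[l==i],y[l==i]]*1000).astype(np.float32)); print('board',z[l==i].mean().round(4),np.round(r[0],1),np.round(r[1],1),round(r[2],1))
    print(s['time_s'],s['tcp_pos'],s['joint_positions'].round(3)); return im,C
E
python3 - <<'E'
from chk import *
chk()
E
```

```text
board 0.1254 [-13.2  61.4] [15.  17.6] 0.7
board 0.1223 [-12.5 -67.8] [50.3 14.8] 90.0
11.75 [ 0.58568443 -0.00343061  0.22019143] [-0.447  0.342  0.492  1.782 -0.185  1.058  0.242]
```

Request:
{"fn": "move_arm", "kwargs": {"series": [[[0.017, -0.025, 0], [0, 0, 0], 1], [[0.017, -0.025, 0], [0, 0, 0], 1], [[0.017, -0.025, 0], [0, 0, 0], 1], [[0.017, -0.025, 0], [0, 0, 0], 1], [[0, 0, 0], [0, 0, -0.1208], 1], [[0, 0, 0], [0, 0, -0.1208], 1], [[0, 0, 0], [0, 0, -0.1208], 1], [[0, 0, 0], [0, 0, -0.1208], 1], [[0, 0, 0], [0, 0, -0.1208], 1], [[0, 0, 0], [0, 0, -0.1208], 1], [[0, 0, 0], [0, 0, -0.1208], 1], [[0, 0, 0], [0, 0, -0.1208], 1], [[0, 0, 0], [0, 0, -0.1208], 1], [[0, 0, 0], [0, 0, -0.1208], 1], [[0, 0, 0], [0, 0, -0.1208], 1], [[0, 0, 0], [0, 0, -0.1208], 1], [[0, 0, 0], [0, 0, -0.1208], 1], [[0, 0, 0], [0, 0.117, 0], 1], [[0, 0, 0], [0, 0.117, 0], 1], [[0, 0, 0], [0, 0.117, 0], 1]]}}

```text
time_s: 13.47
tcp_pos: [0.4756, 0.0511, 0.2173]
ee_rot: [0.181, -2.779, 0.032]
force: [0.7, -0.5, 1.2]
opening: 0.0006
grasp_force: 0.0
```

```bash
cat >> chk.py <<'E'
def push(xr,z=.035,a=.35):
    R=down(np.radians(97.3))@Ro.from_rotvec([0,a,0]).as_matrix(); p=X*xr+Y*(-.0098); return go([*p,z],R)
E
python3 - <<'E'
from chk import *
s=bot.get_state(); R=Ro.from_rotvec(s['ee_rot']).as_matrix(); print(R.round(3), s['tcp_pos'][:2]@X,s['tcp_pos'][:2]@Y,s['joint_positions'].round(2)); print(push(.393,.2),push(.393,.035))
E
```

```text
[[-0.929 -0.13  -0.347]
 [-0.122  0.992 -0.045]
 [ 0.35   0.001 -0.937]] 0.4782276334239468 -0.009700180201370664 [-0.42  0.36  0.31  1.79 -0.1   1.37  1.63]
(array([0.0738, 0.0001, 0.0461]), array([-0.0003, -0.0077,  0.003 ])) (array([0.016 , 0.    , 0.2006]), array([-0.0003, -0.0077,  0.003 ]))
```

Request:
{"fn": "move_arm", "kwargs": {"series": [[[0.025, 0, 0.015], [0, 0, 0], 1], [[0.025, 0, 0.015], [0, 0, 0], 1], [[0.024, 0, 0.016], [0, 0, 0], 1], [[-0.0115, 0, 0.031], [0, 0, 0], 1], [[-0.0115, 0, 0.031], [0, 0, 0], 1], [[0, 0, 0], [0, 0, 0], 1], [[0, 0, 0], [0, 0, 0], 1]]}}

```text
time_s: 14.05
tcp_pos: [0.3903, 0.0397, 0.1326]
ee_rot: [0.181, -2.779, 0.034]
force: [-0.2, -0.3, 0.9]
opening: 0.0004
grasp_force: 0.0
```

Run:
```python
from chk import *
s=bot.get_state(); print(s['tcp_pos'][:2]@X,s['tcp_pos'][:2]@Y,s['tcp_pos'][2],s['joint_positions'].round(2)); print(push(.395,.035))
```

```text
0.3922230195548837 -0.010191275414548845 0.1325893946480119 [-0.43  0.33  0.29  2.06 -0.1   1.12  1.62]
(array([-0.0367,  0.0005,  0.0905]), array([-0.0018, -0.0071,  0.0023]))
```

Request:
{"fn": "move_arm", "kwargs": {"series": [[[-0.009, 0.0005, 0.0226], [0, 0, 0], 1], [[-0.009, 0, 0.0226], [0, 0, 0], 1], [[-0.009, 0, 0.0226], [0, 0, 0], 1], [[-0.0097, 0, 0.0226], [0, 0, 0], 1], [[0, 0, 0], [0, 0, 0], 1], [[-0.0047, 0, -0.0018], [0, 0, 0], 1], [[-0.0047, 0, -0.0018], [0, 0, 0], 1], [[0, 0, 0], [0, 0, 0], 1], [[0, 0, 0], [0, 0, 0], 1]]}}

```text
time_s: 14.8
tcp_pos: [0.4071, 0.0426, 0.0376]
ee_rot: [0.182, -2.788, 0.031]
force: [-0.0, -0.1, -0.2]
opening: 0.0006
grasp_force: 0.0
```

Request:
{"fn": "move_arm", "kwargs": {"series": [[[-0.0019, 0, -0.0007], [0, 0, 0], 1], [[-0.0019, 0, -0.0007], [0, 0, 0], 1], [[-0.0019, 0, -0.0007], [0, 0, 0], 1], [[-0.0019, 0, -0.0007], [0, 0, 0], 1], [[-0.0019, 0, -0.0007], [0, 0, 0], 1], [[-0.0019, 0, -0.0007], [0, 0, 0], 1]]}}

```text
time_s: 15.3
tcp_pos: [0.4122, 0.0432, 0.0367]
ee_rot: [0.18, -2.773, 0.032]
force: [-9.6, -1.0, 6.9]
opening: 0.0003
grasp_force: 5.5
```

Request:
{"fn": "move_arm", "kwargs": {"series": [[[-0.0019, 0, -0.0007], [0, 0, 0], 1], [[-0.0019, 0, -0.0007], [0, 0, 0], 1], [[-0.0019, 0, -0.0007], [0, 0, 0], 1], [[-0.0019, 0, -0.0007], [0, 0, 0], 1], [[-0.0019, 0, -0.0007], [0, 0, 0], 1], [[-0.0019, 0, -0.0007], [0, 0, 0], 1], [[-0.0019, 0, -0.0007], [0, 0, 0], 1], [[-0.0019, 0, -0.0007], [0, 0, 0], 1]]}}

```text
time_s: 15.97
tcp_pos: [0.4283, 0.0453, 0.0367]
ee_rot: [0.18, -2.773, 0.032]
force: [-8.9, -0.7, 6.3]
opening: 0.0003
grasp_force: 5.5
```

Request:
{"fn": "move_arm", "kwargs": {"series": [[[-0.0019, 0, -0.0007], [0, 0, 0], 1], [[-0.0019, 0, -0.0007], [0, 0, 0], 1], [[-0.0019, 0, -0.0007], [0, 0, 0], 1], [[-0.0019, 0, -0.0007], [0, 0, 0], 1], [[-0.0019, 0, -0.0007], [0, 0, 0], 1], [[-0.0019, 0, -0.0007], [0, 0, 0], 1], [[-0.00094, 0, -0.00035], [0, 0, 0], 1], [[-0.00094, 0, -0.00035], [0, 0, 0], 1], [[-0.00094, 0, -0.00035], [0, 0, 0], 1], [[-0.00094, 0, -0.00035], [0, 0, 0], 1]]}}

```text
time_s: 16.8
tcp_pos: [0.4444, 0.0474, 0.0367]
ee_rot: [0.18, -2.773, 0.032]
force: [-9.1, -0.3, 6.8]
opening: 0.0003
grasp_force: 5.4
```

Run:
```python
from chk import *
for n in('top','scene'): im,C=chk(n)
save('s2',im[150:330,250:470].repeat(3,0).repeat(3,1))
```

```text
board 0.1207 [-14.3 -68. ] [49.6 17. ] 89.3
board 0.1318 [-82.9 -72.9] [43.1 22.9] 86.1
16.8 [0.44439102 0.04741144 0.03672399] [-0.385  0.556  0.26   1.992 -0.168  0.981  1.683]
board 0.1264 [-80.6   0.3] [190.9  30. ] 88.2
board 0.1226 [-11.4  68.2] [16.6 36. ] 1.0
board 0.1199 [ -9.5 -67.8] [16.8 52.2] 0.6
16.85 [0.44472125 0.04747197 0.03670655] [-0.385  0.556  0.26   1.992 -0.168  0.981  1.683]
```

View pics/s2.png

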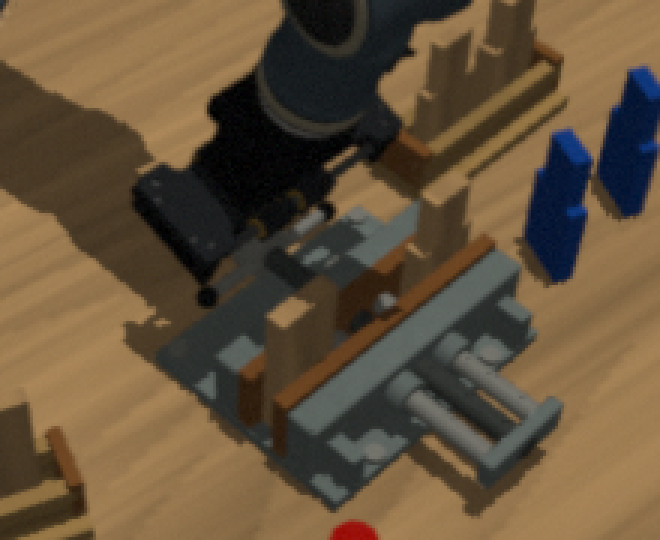

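The crop shows part and packer upright between the jaws, at (445,220) and (290,350), with the gripper clear of them. I continue slowly.

Request:
{"fn": "move_arm", "kwargs": {"series": [[[-0.00094, 0, -0.00035], [0, 0, 0], 1], [[-0.00094, 0, -0.00035], [0, 0, 0], 1], [[-0.00094, 0, -0.00035], [0, 0, 0], 1], [[0, 0, 0], [0, 0, 0], 1]]}}

```text
time_s: 17.23
tcp_pos: [0.4472, 0.0478, 0.0367]
ee_rot: [0.18, -2.773, 0.032]
force: [-9.9, -0.1, 7.0]
opening: 0.0004
grasp_force: 5.6
```

Request:
{"fn": "move_arm", "kwargs": {"series": [[[-0.00094, 0, -0.00035], [0, 0, 0], 1], [[-0.00094, 0, -0.00035], [0, 0, 0], 1], [[-0.00094, 0, -0.00035], [0, 0, 0], 1], [[0, 0, 0], [0, 0, 0], 1]]}}

```text
time_s: 17.57
tcp_pos: [0.4502, 0.0482, 0.0367]
ee_rot: [0.18, -2.773, 0.032]
force: [-10.0, -1.4, 6.6]
opening: 0.0003
grasp_force: 5.5
```

Request:
{"fn": "move_arm", "kwargs": {"series": [[[-0.00094, 0, -0.00035], [0, 0, 0], 1], [[-0.00094, 0, -0.00035], [0, 0, 0], 1], [[0, 0, 0], [0, 0, 0], 1], [[0, 0, 0], [0, 0, 0], 1]]}}

```text
time_s: 17.9
tcp_pos: [0.4508, 0.0482, 0.0368]
ee_rot: [0.18, -2.77, 0.032]
force: [-11.8, -2.0, 7.2]
opening: 0.0003
grasp_force: 6.7
```

Request:
{"fn": "move_arm", "kwargs": {"series": [[[-0.00094, 0, -0.00035], [0, 0, 0], 1], [[-0.00047, 0, -0.00018], [0, 0, 0], 1], [[0, 0, 0], [0, 0, 0], 1], [[0, 0, 0], [0, 0, 0], 1]]}}

```text
time_s: 18.23
tcp_pos: [0.4508, 0.0483, 0.0368]
ee_rot: [0.18, -2.767, 0.032]
force: [-14.3, -2.9, 8.3]
opening: 0.0001
grasp_force: 7.9
```

Request:
{"fn": "move_arm", "kwargs": {"series": [[[-0.00094, 0, -0.00035], [0, 0, 0], 1], [[-0.00047, 0, -0.00018], [0, 0, 0], 1], [[0, 0, 0], [0, 0, 0], 1], [[0, 0, 0], [0, 0, 0], 1], [[0, 0, 0], [0, 0, 0], 1]]}}

```text
time_s: 18.65
tcp_pos: [0.4508, 0.0483, 0.0368]
ee_rot: [0.179, -2.763, 0.033]
force: [-16.1, -1.4, 9.6]
opening: 0.0004
grasp_force: 9.2
```

Request:
{"fn": "move_arm", "kwargs": {"series": [[[-0.00047, 0, -0.00018], [0, 0, 0], 1], [[0, 0, 0], [0, 0, 0], 1], [[0, 0, 0], [0, 0, 0], 1], [[0, 0, 0], [0, 0, 0], 1]]}}

```text
time_s: 18.98
tcp_pos: [0.4508, 0.0483, 0.0368]
ee_rot: [0.179, -2.762, 0.033]
force: [-17.4, -2.2, 10.0]
opening: 0.0003
grasp_force: 9.6
```

Run:
```python
from chk import *
for i in range(6):
    optics.snapshot('top'); print(bot.get_state()['force'].round(1), end=' ')
for n in('top','scene'): chk(n)
```

```text
[-16.6  -2.1   9.4] [-18.8  -1.9  10.1] [-17.6  -1.6   9.5] [-16.5  -1.4   9.9] [-17.4  -1.5   9.2] [-16.4  -2.2   9.6] board 0.1207 [ -9.3 -68. ] [16.3 49.6] 0.2
board 0.1314 [-75.9 -72.2] [43.6 22. ] 88.2
19.2833 [0.45086852 0.04825023 0.0368311 ] [-0.382  0.569  0.26   1.97  -0.169  1.002  1.684]
board 0.1293 [-71.3  74.1] [20.1 43.5] 8.1
board 0.1223 [-5.6 68.4] [37.3 15.8] 89.4
board 0.1271 [-72.4 -51.6] [93.9 37.7] 78.0
board 0.1197 [ -5.2 -67.7] [51.2 18. ] 88.8
19.3333 [0.45087923 0.04825564 0.03684499] [-0.382  0.569  0.26   1.97  -0.169  1.002  1.684]
```

Request:
{"fn": "move_arm", "kwargs": {"series": [[[0.0019, 0, 0.0007], [0, 0, 0], 1], [[0.0019, 0, 0.0007], [0, 0, 0], 1], [[0.0019, 0, 0.0007], [0, 0, 0], 1], [[0.0019, 0, 0.0007], [0, 0, 0], 1], [[0.0047, 0, 0.0018], [0, 0, 0], 1], [[0.0094, 0, 0.0035], [0, 0, 0], 1], [[0.0094, 0, 0.0035], [0, 0, 0], 1], [[0.0094, 0, 0.0035], [0, 0, 0], 1], [[0.0094, 0, 0.0035], [0, 0, 0], 1], [[0.0094, 0, 0.0035], [0, 0, 0], 1], [[0.0105, 0, -0.028], [0, 0, 0], 1], [[0.0105, 0, -0.028], [0, 0, 0], 1], [[0.0105, 0, -0.028], [0, 0, 0], 1], [[0.0105, 0, -0.028], [0, 0, 0], 1], [[0.0105, 0, -0.028], [0, 0, 0], 1], [[0.0105, 0, -0.028], [0, 0, 0], 1], [[0, 0, 0], [0, 0, 0], 1], [[0, 0, 0], [0, 0, 0], 1]]}}

```text
time_s: 20.88
tcp_pos: [0.3973, 0.0413, 0.2166]
ee_rot: [0.182, -2.789, 0.03]
force: [-0.2, -0.2, -1.4]
opening: 0.0003
grasp_force: 0.0
```

Run:
```python
from chk import *
im,C=chk('top'); save('t3',im[150:310,120:520].repeat(2,0).repeat(2,1)); im,C=chk('scene')
```

```text
board 0.1206 [ -8.4 -67.9] [17.5 49.6] 0.6
20.8833 [0.39729199 0.04126654 0.21659946] [-0.453  0.22   0.307  1.971 -0.073  1.309  1.591]
board 0.1225 [-5.9 69.1] [16.3 37.1] 1.2
board 0.1198 [ -5.  -67.7] [18.4 52.7] 0.9
20.9333 [0.39638175 0.04119106 0.21548529] [-0.453  0.222  0.306  1.972 -0.074  1.309  1.591]
```

View pics/t3.png

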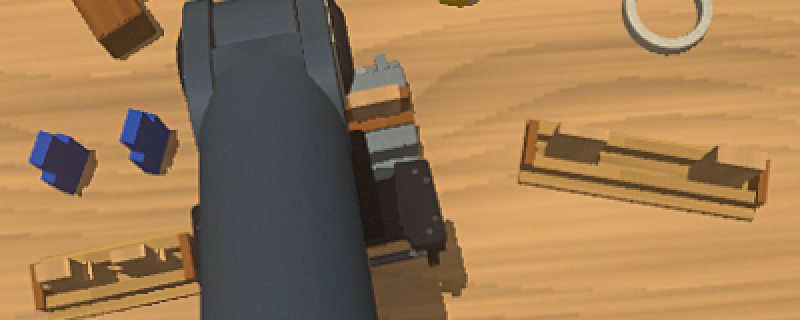

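The top crop shows the packer upright and nipped at (380,100). The other two offcuts still stand in the rack at (575,145) and (730,165), and the arm is clear, so I hand in.

```bash
python3 -c "
from plant import bot
print(bot.finish_job())"
```

```text
the job is handed in; nothing more can be done
None
```

The job is handed in: the tenon read 14.8 mm, so I stood the matching 15 mm offcut at the free end as the packer and slid the jaw shut to a push of about 17 N, leaving both boards upright and in line; the nip on each board was not measured directly.

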